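Close up the demonstration chest

TASK

The demonstration is over: stand every amber reagent jar with a wide coloured cap (two to four of them) upright in the blue chest, setting each down gently rather than dropping it, then shut the lid without slamming it, and after that turn the red latch clockwise until it clicks over the lid. Lay the brush and the scoop (one or both are there) from the top of the drawer unit into its drawer and push the drawer fully home. Leave the other glassware where it stands.

Things in the scene. Friction and masses are not known exactly. Their poses are not given: they have to be found in the camera images.
- chest: blue open-topped reagent chest, fixed, outside 130 (x) x 290 (y) x 86 (z) mm, walls and floor 6 mm thick, so 118 x 278 mm inside; origin at the centre of its underside, -x is its front (robot side), z up. Four jars fit in one row along y, 68 mm apart. A grey latch post 92 mm high stands before its front wall, from x = -120 to -82, y = 48 to 140 mm
- lid (a joint): lid angle, rad: 0 shut, starts near 1.7 (a little past upright), limit 1.95; it stays where it is put
- lid_hinge (a point): on the lid's hinge line, mid-length, at x = +65, y = 0, z = 86.5 mm of the chest; its frame turns with the lid. The blue lid, 130 x 290 x 8 mm, reaches from the hinge along its own -x; its outer face is +z (up when shut). Bringing its free edge towards the robot and down shuts it
- lid_handle (a point): on the lid's black knob (28 mm across, standing 43 mm out of the outer face), 100 mm from the hinge, at mid-length, 35 mm out
- latch (a joint): latch angle, rad: 0 as found (unlatched, steel arm along the chest's front, pointing to the chest's +y), grows clockwise seen from above to 1.4 (latched, arm over the lid). A spring detent resists up to 0.7 (about 0.15 N m), then snaps it on to 1.4
- latch_grip (a point): on the latch's vertical axis (x = -105, y = 70 mm of the chest), 133 mm above the table, the height to grip. The grip is a red upright bar, 60 mm long, 16 mm wide, from 116 to 146 mm above the table; its length and the steel arm (64 mm, just below the bar) lie along this point's y axis. The point turns with the latch
- unit: white low drawer unit with one grey-fronted drawer, fixed, 240 x 240 x 85 mm; origin at the centre of its underside, front towards its -x
- unit_drawer0 (a joint): drawer opening, m: 0 shut, starts about 0.135 open, slides out to the unit's -x
- drawer_floor (a point): centre of the drawer's inner floor, 22 mm above the table, axes as the unit's, moves with the drawer; inside the drawer is 195 (x) x 198 (y) mm and 41 mm deep; the front panel's outer face is at x = -118 mm and its top 74 mm above the table. With the drawer open 0.125 the part from x = -97 to +22 mm is clear of the unit's top
- unit_drawer0_handle (a point): middle of the drawer's steel bar handle, 11 mm thick, 120 mm long along y, 35 mm before the drawer's front, about 47 mm above the table
- jar1: amber glass reagent jar, upright cylinder 56 mm across and 70 mm tall, its top 22 mm a white cap 57 mm across, heavy at the bottom, paper label round the middle; origin at the centre of its underside, z up its axis. May be absent (None from the start)
- jar2: amber glass reagent jar, upright cylinder 56 mm across and 70 mm tall, its top 22 mm a yellow cap 57 mm across, heavy at the bottom, paper label round the middle; origin at the centre of its underside, z up its axis. May be absent (None from the start)
- jar3: amber glass reagent jar, upright cylinder 56 mm across and 70 mm tall, its top 22 mm a red cap 57 mm across, heavy at the bottom, paper label round the middle; origin at the centre of its underside, z up its axis. May be absent (None from the start)
- jar4: amber glass reagent jar, upright cylinder 56 mm across and 70 mm tall, its top 22 mm a blue cap 57 mm across, heavy at the bottom, paper label round the middle; origin at the centre of its underside, z up its axis. May be absent (None from the start)
- brush: flat cleaning brush with a wooden handle, 140 mm long, lying on top of the drawer unit; origin at mid-length on its underside, x from handle to head. Handle: the half at negative x, round, 20 mm thick, best gripped at x = -28 mm, 10 mm above the surface it lies on; head 42 mm wide, 20 mm thick. May be absent (None from the start)
- scoop: reagent scoop with a green handle, 140 mm long, lying on top of the drawer unit; origin at mid-length on its underside, x from handle to head. Handle: the half at negative x, round, 20 mm thick, best gripped at x = -28 mm, 10 mm above the surface it lies on; head a steel cup 52 mm across, 14 mm high. May be absent (None from the start)
- beaker: clear open beaker 56 mm across, 85 mm tall, standing near the jars, a bystander that stays where it is; origin at the centre of its underside
- dish: white porcelain bowl 90 mm across, 30 mm tall, a bystander that stays where it is; origin at the centre of its underside
- wash_bottle: white wash bottle 68 mm across, 190 mm tall, a bystander that stays where it is; origin at the centre of its underside
- flask: conical glass flask 84 mm across, 130 mm tall, a bystander that stays where it is; origin at the centre of its underside
- dropper: small amber bottle with a narrow black cap, 50 mm across, 100 mm tall, a bystander that stays where it is; origin at the centre of its underside
There are look-alikes about, which are no part of the job. What is shaped like the brush but purple is not meant. What is shaped like the jar4 but turquoise is not meant.

How it is judged (in metres and radians):
On the way, in this order (a step that is already met when the one before it is completed fails the run):
1. all jars stand upright in the chest (x of jar1 in the frame of chest between -0.06 and 0.06 m and y of jar1 in the frame of chest between -0.14 and 0.14 m and z of each of jar1, jar2, jar3, jar4 in the frame of chest below 0.02 m and angle between each of jar1, jar2, jar3, jar4's own z axis and vertical below 0.2 rad and x of jar2 in the frame of chest between -0.06 and 0.06 m and y of jar2 in the frame of chest between -0.14 and 0.14 m and x of jar3 in the frame of chest between -0.06 and 0.06 m and y of jar3 in the frame of chest between -0.14 and 0.14 m and x of jar4 in the frame of chest between -0.06 and 0.06 m and y of jar4 in the frame of chest between -0.14 and 0.14 m), for 0.2 s.
2. the lid is shut on them (all of step 1 and value of joint lid below 0.05 rad), for 0.2 s.
3. the latch has clicked over (value of joint lid below 0.05 rad and value of joint latch above 1.2 rad), for 0.2 s.
At the end, for the whole second after the job is handed in: Every jar present stands upright (within 0.2 rad) on the chest's floor; lid within 0.05 rad of shut; latch past 1.2 rad; brush and scoop, if present, lie in the drawer, which is within 10 mm of shut; all at rest (all of step 1 and all of step 3 and x of brush in the frame of drawer_floor between -0.1 and 0.1 m and y of brush in the frame of drawer_floor between -0.1 and 0.1 m and z of brush in the frame of drawer_floor between -0.03 and 0.03 m and x of scoop in the frame of drawer_floor between -0.1 and 0.1 m and y of scoop in the frame of drawer_floor between -0.1 and 0.1 m and z of scoop in the frame of drawer_floor between -0.03 and 0.03 m and linear speed of each of jar1, jar2, jar3, jar4, brush, scoop below 0.03 m/s and value of joint unit_drawer0 below 0.01 m); the robot touches nothing.
It fails at once if a bystander is shifted more than 50 mm (distance of any of beaker, dish, wash_bottle, flask, dropper from where it was at the start of the episode above 0.05 m).
It fails at once if the lid is slammed (faster than 4 rad/s) (velocity of joint lid below -4 rad/s).
It fails at once if a jar is dropped (falls free faster than 1.2 m/s, a drop of 70 mm) ((linear speed of jar1 above 1.2 m/s and contact force between the fingers and jar1 below 0.1 N) or (linear speed of jar2 above 1.2 m/s and contact force between the fingers and jar2 below 0.1 N) or (linear speed of jar3 above 1.2 m/s and contact force between the fingers and jar3 below 0.1 N) or (linear speed of jar4 above 1.2 m/s and contact force between the fingers and jar4 below 0.1 N)).
Of jar1, jar2, jar3, jar4 only 2 to 4 are there at a start; the rules pass over those that are not, and their reading is None.
Of brush, scoop only 1 to 2 are there at a start; the rules pass over those that are not, and their reading is None.
At some moment in a run one of jar1, jar2, jar3, jar4 may be knocked a few centimetres aside while the robot is not near it.
It also fails if it takes over 210 s, if anything falls off the work surface, if the arm or the gripper's body presses on something with over 40 N, if the wrist force passes 120 N, or if a joint passes its speed limit or range.

ROBOT

A 6-joint arm with a two-finger parallel gripper is mounted at the origin on the work surface. World frame = base frame: x ahead of the robot, y to its left, z up, the work surface at z = 0. Lengths are in m, angles in degrees, forces in N, time in s.
With the tool pointing down it reaches from about 0.325 to 0.85 m from the base axis. Payload 15.5 kg.
Tool frame: the origin (TCP) lies midway between the tips of the shut fingers; the grasp point (between the pads) lies 19 mm behind it; z points along the fingers, y is the line along which they close (so a half turn about z gives the same grasp; the last joint's range is limited). The gripper opens to 91 mm and grips with 3 to 60 N. Pads are 32 mm wide; open, the fingers measure 118 mm over their backs; the gripper's body (76 mm by 178 mm) begins 60 mm behind the grasp point.
Start: joints at [-77.263, 28.281, 77.091, -0, 74.628, -5.472], TCP at [0.195, -0.594, 0.214] pointing down, gripper open.
Joint ranges: [-166.48, 166.48], [-47.26, 123.95], [12.59, 153.08], [-70.14, 250.14], [6.76, 159.57], [-176.63, 176.63]. Speed limits (degrees/s): [108.29, 108.29, 147.25, 172.46, 172.46, 172.46].

INTERFACE

Orientations are given as a 3x3 rotation matrix whose columns are the frame's x, y, z axes.
In Python, from bench import ctrl gives the robot as it stands. The module is installed in compiled form; this text tells all that it offers. Calls block until the motion is done:
- ctrl.goto(position, orientation): joint-space move of the TCP to a pose.
- ctrl.move_l(position, vel=0.15, ori=None, contact_N=None): straight line of the TCP; ori=None keeps the orientation; vel is the mean speed in m/s. With contact_N (N) it stops when the force on the tool has changed by that much, and returns True; else False.
- ctrl.movej(angles): joint-space move.
- ctrl.command_gripper(opening): opening from 0.0 (shut) to 1.0 (fully open); the grip force is fixed at half the most; returns when the fingers have stopped.
- ctrl.sleep(seconds).
- ctrl.ik(position, orientation): joint angles nearest the present ones, or None.
- ctrl.read_camera(name): name is "side" or "top" or "wrist"; returns the picture (400x640x3 uint8, blue, green, red); there is no depth.
- ctrl.camera_params(name): a dict with "fx", "fy", "cx", "cy" (pixels), "pose" (4x4, takes a point from camera to world coordinates); the wrist camera has in their place "T_tool_cam" (4x4, takes a point from camera to tool coordinates, whose origin is the TCP and whose axes are the flange's). Camera axes: x right, y up, looking along -z (the intrinsics and any distortion apply to the point x, -y, -z); pixel columns grow to the right and rows downward; lengths in m; the calibration is good to about 2 mm. The wrist camera is an equidistant fisheye: a pixel r from the principal point sees the ray r / f radians off the axis. A picture is of the moment at which its call begins: read the wrist's pose just before it. camera_params takes no time and is no camera call.
A pose or a line that the arm cannot do raises ctrl.MotionError and nothing moves.
- ctrl.sign_off(): hands the job in; it is judged then, once.
Readings, each from a call of its own:
- ctrl.current_t(): time.
- ctrl.current_q(): joint angles.
- ctrl.current_dq(): joint speeds.
- ctrl.current_effort(): joint torques, N m.
- ctrl.current_tool_pos(): TCP position.
- ctrl.current_eef_rot(): TCP orientation.
- ctrl.current_contact_force(): force on the tool from outside, world axes, zero at the start.
- ctrl.current_wrist_torque(): the same for the moment, N m.
- ctrl.current_grip_width(): opening from 0.0 (shut) to 1.0 (fully open).
- ctrl.current_grasp_force(): force on a finger pad.
Only numpy, scipy, OpenCV 4.12 (cv2) and the standard library are available. Lean on these libraries where they do the work, as an engineer would, in place of code of your own. Each camera call takes 0.05 s, during which the arm holds its last target. There are 200 camera calls.

## Working session

There is one attempt and no reset: what is moved stays moved. The work goes in short steps, each a Python script; the robot and the scene stay as the last script left them, time stands still between calls to the robot, and variables do not carry over. Pictures are saved under pics/ and viewed, at most 14 in all, crops included, and the job is handed in when it is done.

```bash
mkdir -p pics; python3 - <<'E'
from bench import ctrl
import cv2, numpy as np
for n in("top","side"):
    im=ctrl.read_camera(n); cv2.imwrite(f"pics/{n}0.png",im); 
    p=ctrl.camera_params(n); print(n,p)
print(ctrl.camera_params("wrist"), ctrl.current_t(), ctrl.current_eef_rot())
E
```

```text
top {'fx': 376.9155125329796, 'fy': 376.9155125329796, 'cx': 310.5288017438213, 'cy': 203.16640938621413, 'pose': array([[ 0.01354012,  0.99602028, -0.08809242,  0.47194798],
       [-0.99982562,  0.01461947,  0.01161879,  0.02037858],
       [ 0.01286042,  0.08791974,  0.99604454,  1.1623984 ],
       [ 0.        ,  0.        ,  0.        ,  1.        ]])}
side {'fx': 480.99754508107475, 'fy': 480.99754508107475, 'cx': 321.8823159316808, 'cy': 202.89193626814046, 'pose': array([[-0.82202477,  0.42828167, -0.37530001,  0.07026049],
       [-0.5694009 , -0.62699219,  0.531661  ,  0.70486791],
       [-0.00760952,  0.65073467,  0.75926707,  1.10453561],
       [ 0.        ,  0.        ,  0.        ,  1.        ]])}
{'fx': 309.70691628693146, 'fy': 309.70691628693146, 'cx': 323.02858806688613, 'cy': 200.9766592877707, 'T_tool_cam': array([[-3.03365604e-04,  9.59485004e-01,  2.81759535e-01,
         8.00952314e-02],
       [ 9.99999813e-01,  4.40821154e-04, -4.24460312e-04,
         5.38757306e-04],
       [-5.31468868e-04,  2.81759353e-01, -9.59484958e-01,
        -1.71591518e-01],
       [ 0.00000000e+00,  0.00000000e+00,  0.00000000e+00,
         1.00000000e+00]])} 0.1 [[ 9.49941162e-01  3.12428766e-01 -2.35011244e-04]
 [ 3.12428831e-01 -9.49940531e-01  1.10120410e-03]
 [ 1.20801133e-04 -1.11950339e-03 -9.99999366e-01]]
```

View pics/top0.png

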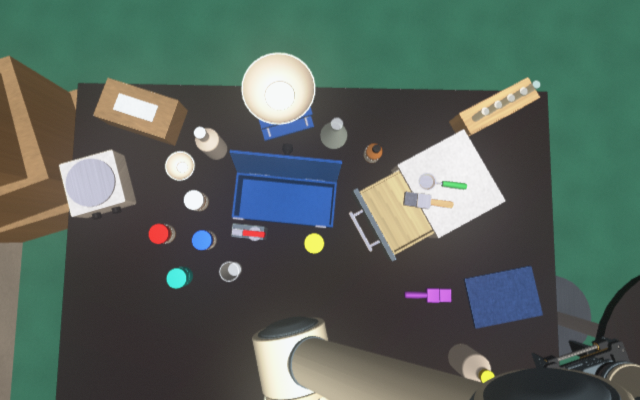

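View pics/side0.png

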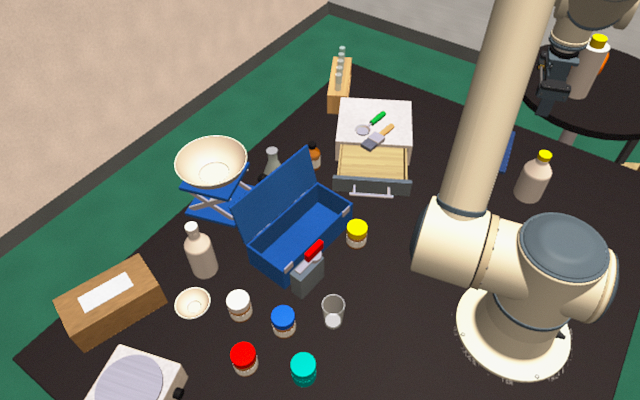

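The top view shows four wide-capped jars: white (195,200), yellow (314,243), red (159,234) and blue (202,240).

- **Jar look-alikes:** turquoise jar (178,278), dish (180,166), dropper (374,153), and a yellow-capped bottle (480,370) that is off the working area.
- **Tools:** brush (425,201) and scoop (440,184). The purple brush (430,295) is a decoy.
- **Fixtures:** chest at about (285,195), red latch bar (253,233), drawer open at about (395,215).

I'll measure with both cameras, then take wrist views of the chest and unit.

```bash
cat > h.py <<'E'
from bench import ctrl
import cv2, numpy as np
def ray(n,uv,T=None):
    p=ctrl.camera_params(n); u,v=uv
    a=(u-p["cx"])/p["fx"]; b=(v-p["cy"])/p["fy"]
    if n=="wrist":
        r=np.hypot(a,b); s=np.sin(r)/max(r,1e-9); d=np.array([a*s,-b*s,-np.cos(r)]); P=T@p["T_tool_cam"]
    else: d=np.array([a,-b,-1.]); P=p["pose"]
    return P[:3,3],P[:3,:3]@d
def onz(n,uv,z,T=None):
    o,d=ray(n,uv,T); return o+d*(z-o[2])/d[2]
def tri(*nu):
    A=np.zeros((3,3));b=np.zeros(3)
    for r in nu:
        o,d=ray(*r); d=d/np.linalg.norm(d); M=np.eye(3)-np.outer(d,d); A+=M;b+=M@o
    return np.linalg.solve(A,b)
def wrist():
    T=np.eye(4); T[:3,:3]=ctrl.current_eef_rot(); T[:3,3]=ctrl.current_tool_pos()
    return ctrl.read_camera("wrist"),T
HUE={"yellow":(22,35),"red":(0,0),"blue":(104,114),"teal":(82,96),"purple":(140,155)}
def mask(im,c):
    h=cv2.cvtColor(im,cv2.COLOR_BGR2HSV); H,S,V=cv2.split(h)
    if c=="white": return ((S<45)&(V>150)).astype(np.uint8)*255
    if c=="red": m=((H<6)|(H>174))
    else: m=(H>=HUE[c][0])&(H<=HUE[c][1])
    return (m&(S>150)&(V>100)).astype(np.uint8)*255
def blobs(im,c,amin=60):
    n,l,s,ce=cv2.connectedComponentsWithStats(mask(im,c))
    return [(int(s[i,4]),ce[i].round(1)) for i in range(1,n) if s[i,4]>=amin]
def R(yaw):  # tool down, tool x at angle yaw (rad)
    c,s=np.cos(yaw),np.sin(yaw); return np.array([[c,s,0],[s,-c,0],[0,0,-1.]])
E
python3 - <<'E'
from h import *
t=cv2.imread("pics/top0.png"); s=cv2.imread("pics/side0.png")
for c in["white","yellow","red","blue","teal"]:
    print(c)
    for a,ce in blobs(t,c):
        if a<700 and ce[0]<500: print("  top",a,ce,onz("top",ce,.066)[:2].round(3))
    print("  side",[(a,list(ce),onz("side",ce,.062)[:2].round(3)) for a,ce in blobs(s,c) if a<900])
print("bowl",tri(("top",(279,88)),("side",(211,160))))
for n,uv,z in[("knob",(288,148),.15),("flask",(335,133),.0),("wash",(203,137),.1),("drop",(374,153),.05),("beaker",(230,271),.04),("dish",(180,166),.02),("brush",(432,202),.09),("scoop",(442,184),.09),("chest",(285,200),.01),("unit",(452,183),.085),("drawhandle",(367,229),.047)]: print(n,onz("top",uv,z).round(3))
E
```

```text
white
  top 224 [338.5 130.6] [ 0.787 -0.073]
  top 463 [206.  138.9] [0.755 0.319]
  top 690 [179.4 165.4] [0.674 0.394]
  top 320 [193.3 199.6] [0.574 0.349]
  top 203 [361.6 230.2] [ 0.492 -0.142]
  top 94 [236.6 231. ] [0.485 0.22 ]
  top 164 [233.2 268.7] [0.377 0.227]
  top 445 [474.2 366.1] [ 0.113 -0.462]
  side [(198, [np.float64(548.2), np.float64(28.6)], array([ 0.355, -1.326])), (127, [np.float64(184.6), np.float64(155.7)], array([1.051, 0.057])), (70, [np.float64(271.5), np.float64(150.1)], array([ 0.842, -0.116])), (78, [np.float64(546.6), np.float64(171.7)], array([ 0.098, -0.508])), (184, [np.float64(371.4), np.float64(193.3)], array([ 0.488, -0.136])), (116, [np.float64(190.5), np.float64(225.8)], array([0.837, 0.247])), (158, [np.float64(201.0), np.float64(244.4)], array([0.769, 0.276])), (168, [np.float64(306.8), np.float64(263.1)], array([0.501, 0.165])), (151, [np.float64(611.5), np.float64(272.6)], array([-0.151, -0.247])), (84, [np.float64(562.9), np.float64(258.4)], array([-0.037, -0.221])), (82, [np.float64(304.3), np.float64(271.8)], array([0.491, 0.19 ])), 
[... 812 characters left out ...]
at64(354.3)], array([0.477, 0.445]))]
blue
  top 275 [287.9 128.2] [0.791 0.078]
  top 292 [289.2 157.1] [0.704 0.072]
  top 317 [201.5 239.7] [0.459 0.321]
  side [(461, [np.float64(282.5), np.float64(316.2)], array([0.461, 0.319]))]
teal
  top 341 [176.6 277.9] [0.349 0.387]
  side [(623, [np.float64(303.0), np.float64(366.2)], array([0.349, 0.389]))]
bowl [0.87061705 0.09851671 0.17530176]
knob [0.712 0.072 0.15 ]
flask [ 0.798 -0.067  0.   ]
wash [0.752 0.318 0.1  ]
drop [ 0.724 -0.181  0.05 ]
beaker [0.368 0.241 0.04 ]
dish [0.681 0.407 0.02 ]
brush [ 0.575 -0.341  0.09 ]
scoop [ 0.628 -0.37   0.09 ]
chest [0.582 0.085 0.01 ]
unit [ 0.632 -0.401  0.085]
drawhandle [ 0.496 -0.161  0.047]
```

```bash
python3 - <<'E'
from h import *
for nm,p,yaw in[("unit",(.5,-.3,.35),0),("chest",(.53,.09,.38),0)]:
    ctrl.goto(p,R(yaw)); im,T=wrist(); np.save(f"{nm}_T.npy",T); cv2.imwrite(f"pics/w_{nm}.png",im)
print(ctrl.current_t(),ctrl.current_q())
for y in (0,90,180,-90): print(y,ctrl.ik((.58,.09,.1),R(np.radians(y))))
E
```

```text
3.2917 [ 3.16785001e+00  1.41332747e+01  7.36328138e+01 -1.32125987e-02
  9.22444545e+01  9.32425947e+01]
0 [ 2.99232704e+00  3.27552163e+01  8.97155499e+01 -2.54444375e-14
  5.75292338e+01  9.29923270e+01]
90 [ 2.99232704e+00  3.27552163e+01  8.97155499e+01 -2.54444375e-14
  5.75292338e+01  2.99232704e+00]
180 [ 2.99232704e+00  3.27552163e+01  8.97155499e+01 -2.54444375e-14
  5.75292338e+01 -8.70076730e+01]
-90 None
```

View pics/w_unit.png

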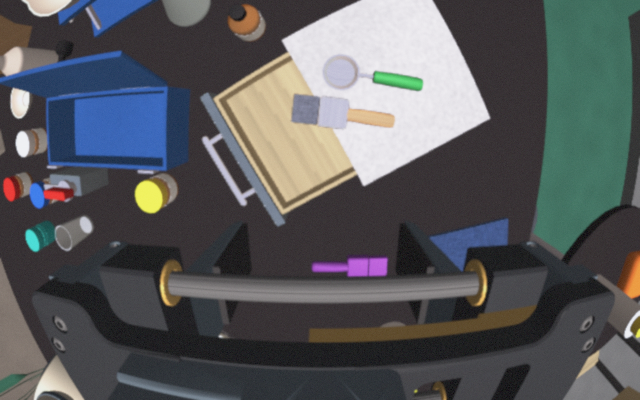

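View pics/w_chest.png

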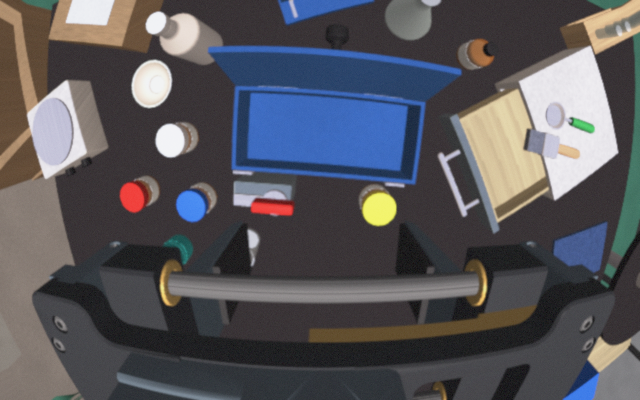

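Both wrist views are clear.

- **Chest view:** rim corners at (232,181), (415,184), (425,98) and (238,88), with the red bar from (251,207) to (293,208).
- **Unit view:** top corners at (282,40), (362,186) and (490,118). The handle bar runs (209,143) to (245,203), the brush (293,107) to (394,120), and the scoop cup (340,72) to handle end (422,83).

```bash
python3 - <<'E'
from h import *
T=np.load("chest_T.npy"); w=lambda uv,z:onz("wrist",uv,z,T)
c=[w(p,.086) for p in[(232,181),(415,184),(425,98),(238,88)]]
print(np.round(c,4)); fl,fr,br,bl=c
print("len",[np.linalg.norm(a-b).round(3) for a,b in((fl,fr),(bl,br),(fl,bl),(fr,br))])
yv=(fl-fr)+(bl-br); print("centre",np.mean(c,0).round(4),"yaw",np.degrees(np.arctan2(-yv[0],yv[1])))
b=[w(p,.14) for p in[(251,207),(293,208)]]; print("bar",np.round(b,4),np.mean(b,0))
im=cv2.imread("pics/w_chest.png")
for col in("white","red","blue","yellow"):
    print(col,[(a,list(e),w(e,.064)[:2].round(3)) for a,e in blobs(im,col,200) if a<1800 and e[1]<230])
T=np.load("unit_T.npy")
fl,fr,br=[w(p,.085) for p in[(282,40),(362,186),(490,118)]]
print("unit",fl,fr,br,np.linalg.norm(fl-fr),np.linalg.norm(br-fr))
u=br-fr;v=fl-fr; print("centre",(fl+br)/2,"yaw",np.degrees([np.arctan2(u[1],u[0]),np.arctan2(-v[0],v[1])]))
h=[w(p,.05) for p in[(209,143),(245,203)]]; print("handle",h,np.mean(h,0))
for n,a,b in(("brush",(394,120),(293,107)),("scoop",(422,83),(325,70))):
    A,B=w(a,.095),w(b,.095); print(n,A,B,np.linalg.norm(A-B),(A+B)/2,np.degrees(np.arctan2(*(B-A)[[1,0]])))
E
```

```text
[[ 0.507   0.2326  0.086 ]
 [ 0.5017 -0.0578  0.086 ]
 [ 0.6379 -0.0679  0.086 ]
 [ 0.6519  0.2166  0.086 ]]
len [np.float64(0.29), np.float64(0.285), np.float64(0.146), np.float64(0.136)]
centre [0.5746 0.0809 0.086 ] yaw -1.9233678540814965
bar [[0.4809 0.1906 0.14  ]
 [0.4795 0.1304 0.14  ]] [0.4802238  0.16051103 0.14      ]
white [(1048, [np.float64(89.6), np.float64(11.7)], array([0.851, 0.541])), (375, [np.float64(155.7), np.float64(22.4)], array([0.788, 0.376])), (1072, [np.float64(182.0), np.float64(34.9)], array([0.755, 0.322])), (1507, [np.float64(151.3), np.float64(83.4)], array([0.678, 0.383])), (263, [np.float64(477.3), np.float64(168.7)], array([ 0.526, -0.18 ])), (793, [np.float64(169.9), np.float64(140.2)], array([0.576, 0.349])), (477, [np.float64(454.4), np.float64(182.1)], array([ 0.501, -0.137])), (467, [np.float64(254.7), np.float64(196.3)], array([0.476, 0.202]))]
red [(695, [np.float64(133.5), np.float64(196.3)], array([0.477, 0.443])), (563, [np.float64(272.2), np.float64(207.0)], array([0.457, 0.173]))]
blue [(1092, [np.float64(315.9), np.float64(7.6)], array([0.782, 0.099])), (773, [np.float64(191.0), np.float64(205.5)], array([0.459, 0.32 ]))]
yellow []
unit [ 0.68513895 -0.24434412  0.085     ] [ 0.47430627 -0.35798041  0.085     ] [ 0.58434956 -0.55804614  0.085     ] 0.23950705699474772 0.22833270234369182
centre [ 0.63474426 -0.40119513  0.085     ] yaw [-61.18763485 -61.6758637 ]
handle [array([ 0.5375775 , -0.12005189,  0.05      ]), array([ 0.43804214, -0.17454807,  0.05      ])] [ 0.48780982 -0.14729998  0.05      ]
brush [ 0.57130768 -0.39955688  0.095     ] [ 0.58776169 -0.26051766  0.095     ] 0.1400094268327638 [ 0.57953468 -0.33003727  0.095     ] 83.25096196363151
scoop [ 0.62598802 -0.43944016  0.095     ] [ 0.63860429 -0.30403847  0.095     ] 0.13598819241025842 [ 0.63229615 -0.37173931  0.095     ] 84.67674447538431
```

```bash
python3 - <<'E'
from h import *
im=cv2.imread("pics/w_chest.png")[80:230,220:420]; cv2.imwrite("pics/crop1.png",cv2.resize(im,None,fx=4,fy=4,interpolation=cv2.INTER_CUBIC))
E
```

```text
(no output)
```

View pics/crop1.png

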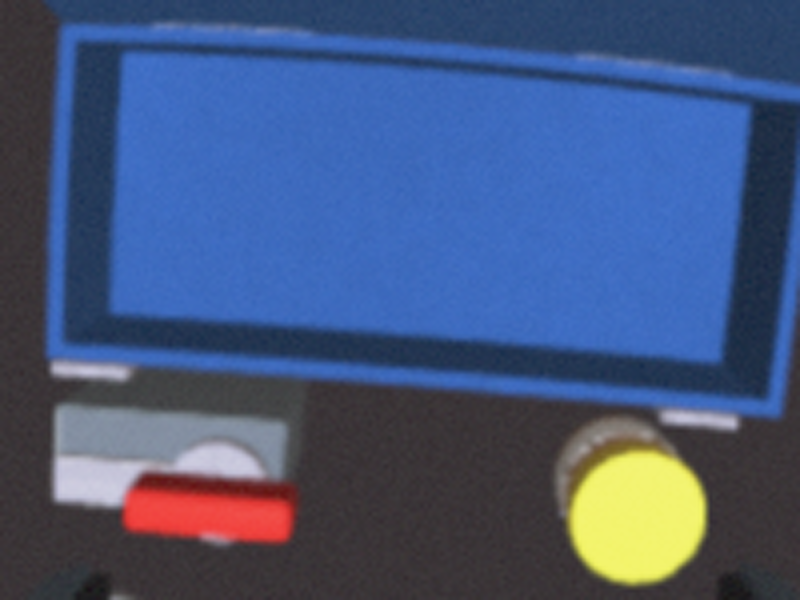

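The crop shows the chest rim, the latch bar and the yellow jar clearly. The front rim runs (48,357) to (782,415) in the crop, the floor corners are at (122,50), (110,315), (722,360) and (752,102), the red bar's top is centred at about (211,512), and the yellow cap is at (638,515).

```bash
python3 - <<'E'
from h import *
T=np.load("chest_T.npy"); w=lambda uv,z:onz("wrist",(220+uv[0]/4,80+uv[1]/4),z,T)
pts=[((48,357),.086,-.065,.145),((782,415),.086,-.065,-.145),((60,25),.086,.065,.145),
 ((122,50),.006,.059,.139),((110,315),.006,-.059,.139),((722,360),.006,-.059,-.139),((752,102),.006,.059,-.139)]
W=np.array([w(p[0],p[1])[:2] for p in pts]); L=np.array([p[2:] for p in pts])
Wm,Lm=W.mean(0),L.mean(0); U,S,V=np.linalg.svd((L-Lm).T@(W-Wm)); Rm=(U@V).T
c=Wm-Rm@Lm; print("centre",c,"yaw",np.degrees(np.arctan2(Rm[1,0],Rm[0,0]))); print((W-c-L@Rm.T).round(4).tolist())
print("latch pred",c+Rm@[-.105,.07],"meas",w((211,512),.146), w((638,515),.069))
E
```

```text
centre [0.57886142 0.08128049] yaw -4.517724263349685
[[0.0005, 0.0003], [-0.0005, -0.0005], [-0.0002, 0.0006], [0.0008, 0.0005], [-0.0008, 0.0005], [-0.0, -0.0006], [0.0002, -0.0009]]
latch pred [0.47970138 0.15933359] meas [0.48140795 0.15811989 0.146     ] [ 0.45528736 -0.00501598  0.069     ]
```

```bash
cat >> h.py <<'E'
CC=np.array([.5789,.0813]); CY=np.radians(-4.52)
def rot(a): return np.array([[np.cos(a),-np.sin(a)],[np.sin(a),np.cos(a)]])
def ch(x,y): return CC+rot(CY)@[x,y]
RP=R(CY+np.pi)
EXP={"white":(.577,.348),"red":(.476,.444),"blue":(.459,.320),"yellow":(.455,-.004)}
def find(c):
    out=[]
    for n,z in(("top",.066),("side",.062)):
        im=ctrl.read_camera(n)
        k=[onz(n,e,z)[:2] for a,e in blobs(im,c,230 if n=="top" else 250) if a<900]
        k=[p for p in k if np.linalg.norm(p-EXP[c])<.09]
        if k: out.append(min(k,key=lambda p:np.linalg.norm(p-EXP[c])))
    print(c,np.round(out,4).tolist())
    if len(out)==2 and np.linalg.norm(out[0]-out[1])>.015: raise SystemExit("disagree")
    return np.mean(out,0)
UP=.235
def pick(c):
    p=find(c); ctrl.command_gripper(1.0)
    ctrl.goto([*p,UP],RP); ctrl.move_l([*p,.08],.25)
    if ctrl.move_l([*p,.036],.1,contact_N=10): raise SystemExit("hit on descent %s"%ctrl.current_tool_pos())
    ctrl.command_gripper(0.0); print("width",ctrl.current_grip_width()*91,ctrl.current_grasp_force())
    ctrl.move_l([*p,UP],.2); print("lifted",ctrl.current_grip_width()*91,"t",ctrl.current_t())
def place(x,y):
    p=ch(x,y); ctrl.goto([*p,UP],RP); ctrl.move_l([*p,.07],.2)
    print("touch",ctrl.move_l([*p,.038],.04,contact_N=8),ctrl.current_tool_pos())
    ctrl.command_gripper(.71); ctrl.move_l([*p,UP],.2); print("t",ctrl.current_t())
E
python3 - <<'E'
from h import *
ctrl.goto([.45,.1,.3],RP)
pick("white"); place(-.027,.09)
E
```

```text
white [[0.5746, 0.3496], [0.5796, 0.3459]]
width 56.445593416437376 30.000338852405548
lifted 56.34014187364359 t 10.5
touch True [0.5587524  0.17316162 0.04152447]
t 14.35
```

```bash
python3 - <<'E'
from h import *
pick("blue"); place(.019,.03)
pick("red"); place(-.027,-.03)
im=ctrl.read_camera("side"); cv2.imwrite("pics/s1.png",im[100:400,150:450])
E
```

```text
blue [[0.4576, 0.3215], [0.4621, 0.3181]]
width 56.33660682880583 30.00036209821701
lifted 56.06975517000406 t 18.9083
touch True [0.59986443 0.10977284 0.04152828]
t 23.0167
red [[0.4746, 0.445], [0.4775, 0.4447]]
width 56.146609805055995 30.00043362379074
lifted 55.84632213054689 t 28.175
touch True [0.54925339 0.05349989 0.04152724]
t 32.7667
```

View pics/s1.png

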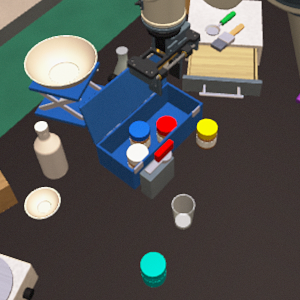

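The picture shows white, blue and red standing upright in the chest, with yellow still at (207,130) in the crop.

```bash
python3 - <<'E'
from h import *
pick("yellow"); place(.019,-.09)
ctrl.goto((.53,.09,.38),R(0)); im,T=wrist(); np.save("c2_T.npy",T); cv2.imwrite("pics/w2.png",im)
print(ctrl.current_t())
E
```

```text
yellow [[0.4549, -0.0034]]
width 56.353163885758676 30.00059813261032
lifted 56.233585611279175 t 37.15
touch True [ 0.59040363 -0.0099898   0.04149979]
t 40.8667
43.7583
```

View pics/w2.png

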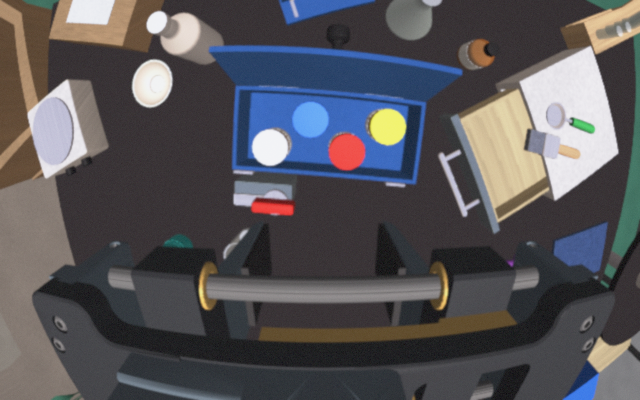

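All four jars stand in the chest: white (270,147), blue (310,120), red (347,152), yellow (387,127). Next I close the lid along an arc from behind.

```bash
python3 - <<'E'
from h import *
Y=.06
P=lambda x,z:[*ch(x,Y),z]
def tip(th,r=.09):
    return P(.065-np.cos(th)*r+np.sin(th)*(.008+.016*np.sin(th)), .0865+np.sin(th)*r+np.cos(th)*(.008+.016*np.sin(th)))
ctrl.command_gripper(0)
ctrl.goto(P(.13,.36),RP); ctrl.move_l(P(.13,.18),.2)
for d in range(95,0,-9):
    ctrl.move_l(tip(np.radians(d)),.12)
    f=ctrl.current_contact_force(); 
    if d%2: print(d,f.round(1) if hasattr(f,'round') else f)
print(ctrl.move_l(tip(-.03),.03,contact_N=12),ctrl.current_tool_pos(),ctrl.current_t())
E
```

```text
95 [ 0.5 -0.5  1.3]
77 [ 0.6  0.3 -0.3]
59 [ 0.  -0.1 -0. ]
41 [ 0.6 -0.3 -0.1]
23 [0.6 0.  0.9]
5 [-0.3 -0.1  0.4]
True [0.55948907 0.143162   0.0947069 ] 52.1417
```

The fingertip touched at z = 94.7 mm, which is the top of a shut lid. Now the latch.

```bash
python3 - <<'E'
from h import *
a=ch(-.105,.07)
p=ctrl.current_tool_pos(); ctrl.move_l([p[0],p[1],.25],.2)
ctrl.command_gripper(.45)
Ry=lambda d:R(CY+np.radians(d))
ctrl.goto([*a,.25],Ry(90)); print(ctrl.move_l([*a,.118],.12,contact_N=10),ctrl.current_tool_pos())
ctrl.command_gripper(0); print(ctrl.current_grip_width()*91)
for d in range(75,5,-15):
    ctrl.goto([*a,.118],Ry(d)); print(d,np.round(ctrl.current_wrist_torque(),2),np.round(ctrl.current_contact_force(),1))
ctrl.goto([*a,.118],Ry(9)); print(ctrl.current_grip_width()*91)
ctrl.command_gripper(.45); ctrl.move_l([*a,.3],.2)
ctrl.goto((.53,.09,.38),R(0)); im,T=wrist(); cv2.imwrite("pics/w3.png",im); np.save("c3_T.npy",T)
print(ctrl.current_t())
E
```

```text
False [0.48012452 0.15945035 0.11856629]
15.660512486215431
75 [0.2  0.89 0.06] [-5.7  1.8  8. ]
60 [0.57 1.34 0.04] [-8.3  3.9 11.4]
45 [ 1.19  1.69 -0.02] [-10.1   8.2  12.2]
30 [ 2.09  2.06 -0.09] [-12.5  13.6  13.9]
15 [ 3.03  2.21 -0.13] [-14.8  16.9  13.7]
15.76272545690826
61.4083
```

View pics/w3.png

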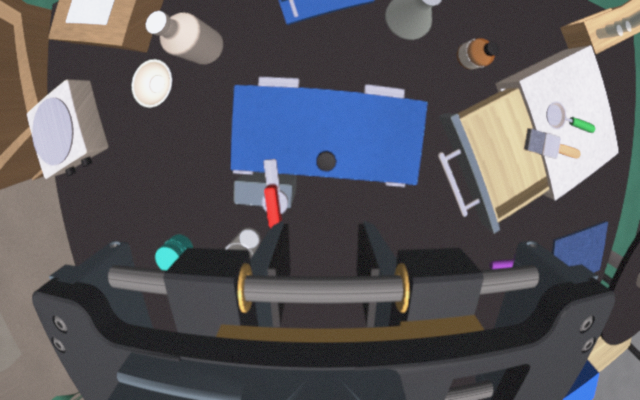

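The lid is shut and the steel arm lies over it, from about (272,200) to (270,165), so it is latched. Next is the brush, whose head overhangs the drawer, then the scoop.

```bash
cat >> h.py <<'E'
UY=np.radians(-61.6); FL=np.array([.5675,-.288])
def dr(x,y): return FL+rot(UY)@[x,y]
def stow(o,ang,x,y):
    a=np.radians(ang); g=np.array(o)-.028*np.array([np.cos(a),np.sin(a)])
    ctrl.command_gripper(.45); ctrl.goto([*g,.2],R(a)); print(ctrl.move_l([*g,.090],.12,contact_N=10))
    ctrl.command_gripper(0); print("w",ctrl.current_grip_width()*91); ctrl.move_l([*g,.2],.2); print("w",ctrl.current_grip_width()*91)
    b=UY+np.pi/2; p=dr(x,y-.028); ctrl.goto([*p,.2],R(b)); ctrl.move_l([*p,.06],.2)
    print(ctrl.move_l([*p,.024],.05,contact_N=6),ctrl.current_tool_pos()); ctrl.command_gripper(.33); ctrl.move_l([*p,.2],.2); print(ctrl.current_t())
E
python3 - <<'E'
from h import *
stow((.5795,-.330),83.2,-.058,0)
ctrl.goto((.5,-.3,.35),R(0)); im,T=wrist(); np.save("u2_T.npy",T); cv2.imwrite("pics/w4.png",im[0:230,180:520])
E
```

```text
False
w 18.543839055684916
w 18.311693948886386
True [ 0.51493648 -0.25010714  0.02680485]
69.7167
```

View pics/w4.png

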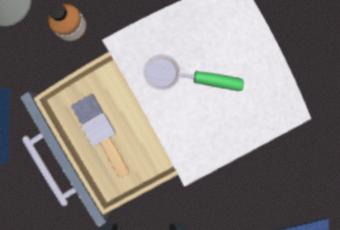

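The brush lies in the drawer along its front. The scoop is untouched, with its cup at (160,72) and handle end at (243,84) in the crop.

```bash
python3 - <<'E'
from h import *
stow((.6323,-.3717),84.7,.0,0)
ctrl.goto((.5,-.3,.35),R(0)); im,T=wrist(); cv2.imwrite("pics/w5.png",im[0:230,180:520])
E
```

```text
False
w 18.52299634255701
w 18.627304444839783
True [ 0.54044817 -0.29890246  0.05698065]
77.7833
```

View pics/w5.png

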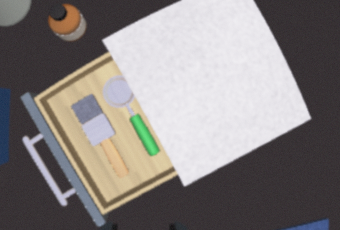

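```bash
python3 - <<'E'
from h import *
ctrl.goto((.4,.1,.4),R(0)); im=ctrl.read_camera("top")[140:270,340:510]; im2=ctrl.read_camera("side")[90:220,310:450]
f=lambda a:cv2.resize(a,(400,int(400*a.shape[0]/a.shape[1])),interpolation=cv2.INTER_CUBIC)[:300]
cv2.imwrite("pics/u3.png",np.hstack([f(im),f(im2)]))
E
```

View pics/u3.png

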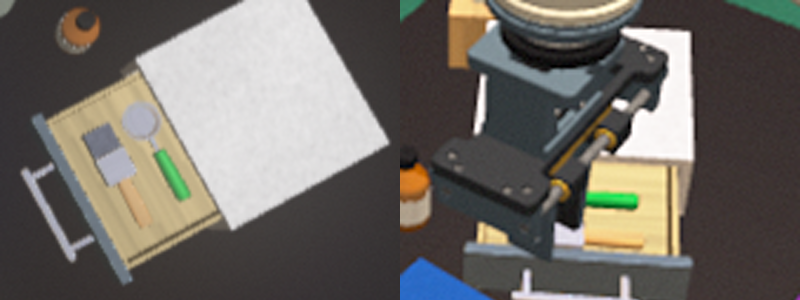

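Both tools lie flat in the drawer, the brush at (118,175) and the scoop at (157,150) in the crop, clear of the unit's edge. Now I push the drawer home.

```bash
python3 - <<'E'
from h import *
U=np.array([.6366,-.4068]); un=lambda x,y=-.004:U+rot(UY)@[x,y]
Rt=R(UY+np.pi)
ctrl.command_gripper(0)
s=un(-.35); ctrl.goto([*s,.25],Rt); print(ctrl.move_l([*s,.035],.15,contact_N=10))
print(ctrl.move_l([*un(-.19),.035],.08,contact_N=30),ctrl.current_tool_pos(),np.round(ctrl.current_contact_force(),1))
print(ctrl.move_l([*un(-.155),.035],.03,contact_N=25),ctrl.current_tool_pos(),np.round(ctrl.current_contact_force(),1))
p=np.array(ctrl.current_tool_pos()); print("unit x",(rot(UY).T@(p[:2]-U))[0])
q=un(-.25); ctrl.move_l([*q,.035],.1); ctrl.move_l([*q,.3],.2)
ctrl.goto((.5,-.3,.35),R(0)); im,T=wrist(); cv2.imwrite("pics/w6.png",im[0:230]); np.save("w6_T.npy",T); print(ctrl.current_t())
E
```

```text
False
False [ 0.54134692 -0.23925754  0.03484391] [-3.3 15.9  8.9]
True [ 0.54078789 -0.23902464  0.03437305] [-0.2  1.8  1.4]
unit x -0.19315392067337203
91.0333
```

View pics/w6.png

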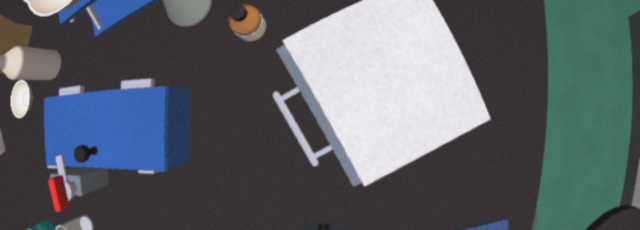

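The drawer's front still protrudes about 15 mm past the unit top, along the edge from (280,48) to (357,185), so I push again and further.

```bash
python3 - <<'E'
from h import *
U=np.array([.6366,-.4068]); un=lambda x,y=-.004:U+rot(UY)@[x,y]
Rt=R(UY+np.pi); ctrl.command_gripper(0)
q=un(-.25); ctrl.goto([*q,.3],Rt); ctrl.move_l([*q,.035],.15); ctrl.move_l([*un(-.205),.035],.1)
for x in np.arange(-.195,-.150,.004):
    c=ctrl.move_l([*un(x),.035],.03,contact_N=35)
    p=np.array(ctrl.current_tool_pos()); f=np.array(ctrl.current_contact_force()); print(c,round((rot(UY).T@(p[:2]-U))[0],4),f.round(1))
    if c or np.linalg.norm(f)>40: break
ctrl.move_l([*q,.035],.1); ctrl.move_l([*q,.3],.2)
ctrl.goto((.5,-.3,.35),R(0)); im,T=wrist(); cv2.imwrite("pics/w7.png",im[0:230]); print(ctrl.current_t())
E
```

```text
False -0.195 [-0.2 -0.7  0.4]
False -0.1928 [-3.2 10.7  5.3]
True -0.1931 [-0.5  4.6  3.5]
100.425
```

View pics/w7.png

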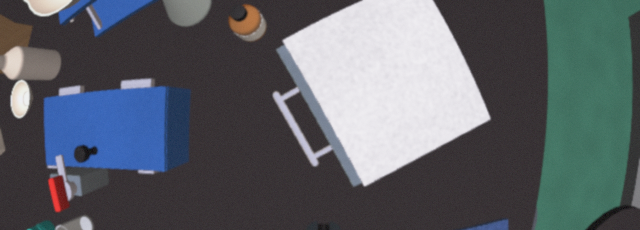

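```bash
python3 - <<'E'
from h import *
T=np.load("w6_T.npy"); w=lambda uv,z:onz("wrist",uv,z,T)[:2]
e=(w((282,40),.085)+w((362,186),.085))/2; h=(w((276,95),.047)+w((315,164),.047))/2
print("handle to top edge along x (shut: -.050):",rot(UY).T@(h-e))
T=np.load("c3_T.npy"); d=w((268,187),.146)-w((274,225),.146); print("latch rad",1.5708-np.arctan2(d[1],d[0])+CY)
E
```

```text
handle to top edge along x (shut: -.050): [-0.04890274 -0.00287093]
latch rad 1.389728488237751
```

The handle sits 49 mm before the unit's top edge, where a shut drawer would give 50. The latch reads about 1.39 rad. Both are as they should be, so I hand in.

```bash
python3 -c "
from bench import ctrl
ctrl.goto((.45,-.1,.4),__import__('h').R(0)); print(ctrl.sign_off(), ctrl.current_t())"
```

```text
the job is handed in; nothing more can be done
the job is handed in; nothing more can be done
```

I handed the job in after about 100 s, and no verdict came back: all four jars are in the chest, the lid is shut and latched at about 1.39 rad, and the brush and scoop are in the closed drawer, though the scoop was let go about 30 mm above the drawer floor and landed flat.

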